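# Load the slide imager's spring magazine and shut its drawer

## Robot

A 6-joint arm with a two-finger parallel gripper is mounted at the origin on the work surface. World frame = base frame: x ahead of the robot, y to its left, z up, the work surface at z = 0. Lengths are in m, angles in rad, forces in N, time in s.
With the tool pointing down it reaches from about 0.275 to 0.975 m from the base axis. Payload 8.4 kg.
Tool frame: the origin (TCP) lies midway between the tips of the shut fingers; the grasp point (between the pads) lies 19 mm behind it; y points along the fingers, x is the direction in which the jaws open and shut, and the axes are right-handed (so a half turn about y gives the same grasp; the last joint's range is limited). The gripper opens to 92 mm and grips with 3 to 60 N. Pads are 20 mm wide; open, the fingers measure 128 mm over their backs; the gripper's body (75 mm by 189 mm) begins 69 mm behind the grasp point.
Start: joints at [-1.187, 0.353, 1.633, -0, 1.155, -0.002], TCP at [0.235, -0.579, 0.215] pointing down, gripper open.
Joint ranges: [-2.63, 2.63], [-0.92, 2.1], [0.06, 2.66], [-1.3, 4.44], [0, 2.69], [-3.02, 3.02]. Speed limits (rad/s): [2.22, 2.22, 2.79, 3.14, 3.14, 3.14].

## Interface

Orientations are given as a unit quaternion [w, x, y, z].
In Python, from cell import robot, camera, search_frame, regions_of gives the robot as it stands.
- The arm moves only by the shell command python3 -m jog 'ROWS' [FORCE]. ROWS is JSON, a list of rows, each a list of 7 numbers: the shift along the world's x, y, z in m, then the turn, a rotation vector about the world's x, y, z in rad, then the gripper command: -1 is shut, 1 is fully open, values between are in proportion. A call has 1 to 8 rows; each row is the pose to reach, as a shift and turn from the pose measured when the call began; what a row does not reach only later rows make up. A row lasts 1/10 s, in which the tool goes at most 50 mm and 8.59 degrees, less where a joint would pass 70% of its speed; a pose out of reach is approached as far as the arm can. A call with a gripper value outside its range is refused whole. The fingers move at their own pace and stop on an object; FORCE is the grip in N (left out, the last holds). Time passes only in rows, so rows that repeat a pose let the fingers close. It gives the time, the measured TCP pose, the force and the opening at its end, in the units of the state.
- robot.get_obs(): the state, without advancing time (a new reading comes with each control period).
- camera(name): name is "scene" or "side" or "wrist"; returns a dict with "pixels" (384x512x3 uint8, red, green, blue), "camera_matrix" (3x3 intrinsics, pixels), "R" (3x3) and "t" (3): a world point X has camera coordinates R X + t. Camera axes: x right, y down, z forward; pixel columns grow to the right and rows downward; lengths in m; the calibration is good to about 2 mm. The wrist camera is an equidistant fisheye: a pixel r from the principal point sees the ray r / f radians off the axis. A picture is of the moment at which its call begins. There is no depth.
- robot.sign_off(): hands the job in, once; it reports no verdict.
Trained networks look in a picture, given as the dict that the camera call returned (one of the last four; its "shot" number tells which), for a name from the list of things; names that differ only in an ending like _2 or _b are one class to them, and where a whole thing is asked for, a point or a joint stands for the part that bears it (a point fixed in the world has none). Each returns a list of dicts, best first, with "p" (0 to 1); they miss things now and then, are a little off and sometimes report something else, mostly with a low value. They report only what shows in the picture. A call takes as long as a camera call. They do not tell look-alikes from the thing itself.
- search_frame(picture, thing): "point" ([column, row] as shares, 0 to 1, of the picture: columns of its width, rows of its height, amid what is visible of it).
- regions_of(picture, thing): "mask" (384x512 bool, what is visible of it) and "point" ([column, row] as shares, 0 to 1, of the picture: columns of its width, rows of its height, amid what is visible of it).
The state is a dict: "t": time; "joint_pos": joint angles; "dq": joint speeds; "effort": joint torques, N m; "tool_pos": TCP position; "tool_rot": TCP orientation; "ft_force": force on the tool from outside, world axes, zero at the start; "moment": the same for the moment, N m; "width": opening from 0.0 (shut) to 1.0 (fully open).
Only numpy, scipy, OpenCV 4.12 (cv2) and the standard library are available. Lean on these libraries where they do the work, as an engineer would, in place of code of your own. Each camera call takes 0.05 s, during which the arm holds its last target. There are 200 camera calls.

## Task

Load the slide imager for its next run. Push every white slide carrier lying on the bench, face up and one after another, down into the spring-loaded column in the open drawer until each one latches; then find the yellow reference carrier in the blue bin and latch it on top of them, since the imager takes the top carrier first. Finally slide the drawer fully shut; leave the black blank carrier in the bin, and leave the vial, the lens can and the mouse standing on the bench where they are.

Things in the scene. Friction and masses are not known exactly. Their poses are not given: they have to be found in the camera images.
- sample1: White slide carrier with a glass slide face up and a green strip at its -x end (a flat solid block to the touch), lying flat on the bench pad; 2 to 4 of the four are present. Millimetres: 80 long (its own x), 32 wide (its y), 10 thick; origin at the centre of its underside, z up out of its glass face. 30 g. Either end may go first; it only has to stay face up.
- sample2: White slide carrier with a glass slide face up and a green strip at its -x end (a flat solid block to the touch), lying flat on the bench pad; 2 to 4 of the four are present. Millimetres: 80 long (its own x), 32 wide (its y), 10 thick; origin at the centre of its underside, z up out of its glass face. 30 g. Either end may go first; it only has to stay face up.
- sample3: White slide carrier with a glass slide face up and a green strip at its -x end (a flat solid block to the touch), lying flat on the bench pad; 2 to 4 of the four are present. Millimetres: 80 long (its own x), 32 wide (its y), 10 thick; origin at the centre of its underside, z up out of its glass face. 30 g. Either end may go first; it only has to stay face up.
- sample4: White slide carrier with a glass slide face up and a green strip at its -x end (a flat solid block to the touch), lying flat on the bench pad; 2 to 4 of the four are present. Millimetres: 80 long (its own x), 32 wide (its y), 10 thick; origin at the centre of its underside, z up out of its glass face. 30 g. Either end may go first; it only has to stay face up.
- reference: Yellow reference carrier with a dark square on its glass and a red strip at one end, lying flat in the blue bin. Same shape and size as the white ones, in mm: 80 long (its own x), 32 wide (its y), 10 thick; origin at the centre of its underside, z up out of its glass face. 30 g. 
- blank: Black blank carrier without glass, of the same size, also in the blue bin; it is not wanted and stays in the bin. In mm: 80 long (its own x), 32 wide (its y), 10 thick; origin at the centre of its underside, z up out of its glass face. 30 g. 
- bin: Blue open bin fixed to the bench, 240 (its x) x 180 (its y) x 40 mm high, walls and floor 5 mm. Origin at the centre of its underside. It holds the reference, the blank and small clutter: a grey lens cap (32 mm across, 14 high), a brass ring (34 mm across, 12 high) and a black filter cube (26 x 26 x 24 mm).
- pad: White bench pad with a blue border, 360 (its x) x 270 (its y) mm, less than 1 mm thick, flat on the bench and fixed; the white carriers start on it. Origin at its centre, at bench height.
- latch_level (a point): Point on the axis of the column in the drawer, 100 mm above the bench, level with the flat undersides of its two orange spring latches (one at each short end): a latched carrier has its TOP face here and its underside 10 mm lower. Axes: z up; x along the column's long side, pointing into the machine (the way the drawer shuts); y across.
- column_mouth (a point): Centre of the column's mouth, 20 mm above latch_level, same axes: the top of four aluminium corner guides, clear inside 83 (x) x 35 (y) mm, lips flared by 5 mm. Each long side is open for 55 mm in the middle, so fingers may pass. A carrier let go in the mouth rests on the latches' sloped tops, its top face within 6 mm of this point's height.
- follower (a joint): How far the blue spring plate in the column is pushed down, m: 0 when empty (plate 2 mm below latch_level), at most 0.06. It pushes up with 3.6 N at 0 and 1.8 N more per 10 mm. Push a carrier's top 2 to 4 mm below latch_level (5 to 10 N extra to pass the latches): they snap over it and hold it when let go. The next carrier goes on top and pushes the stack down.
- drawer (a joint): Opening of the imager's drawer in m: 0 shut, 0.16 fully open; it starts 0.138 to 0.155 open. About 4 N of friction.
- drawer_handle (a point): Middle of the drawer's bar handle, a level steel bar about 100 mm long and 11 mm thick, 104 mm above the bench, 35 mm in front of the drawer's front plate. Axes as latch_level: pushing along +x shuts the drawer, -x opens it; the bar runs along y.
- drawer_front (a point): Middle of the upper edge of the drawer's front plate (172 mm wide, 14 mm thick, upper edge 126 mm above the bench), on its outer face. The machine behind it is 240 mm wide; its loader bay is 165 mm high, and 200 mm further in a housing 250 mm high begins. The column's axis is 82 mm behind the outer face of this plate. Axes as latch_level.
- vial: Brown glass vial with white cap, 28 mm across, 55 mm high, standing on the bench; leave it. Origin at the centre of its underside.
- objective_can: Grey can holding an objective lens, 45 mm across, 62 mm high, standing on the bench; leave it. Origin at the centre of its underside.
- mouse: Black computer mouse, 105 x 60 x 31 mm, on the bench; leave it. Origin at the centre of its underside.
Not all that is in view belongs to the job. Leave any brown or pink look-alike of the reference alone. What is shaped like the sample3 but orange is not meant.

How it is judged:
By the outcome, as a careful person would: the job done as asked, in the order asked, and still so for the second after the job is handed in, with the robot touching nothing.
Of sample1, sample2, sample3, sample4 only 2 to 4 are there at a start; the rules pass over those that are not, and their reading is None.
At some moment in a run one of sample1, sample2, sample3, sample4 may be knocked a few centimetres aside while the robot is not near it.
It also fails if it takes over 210 s, if anything falls off the work surface, if the arm or the gripper's body presses on something with over 40 N, if the wrist force passes 120 N, or if a joint passes its speed limit or range.

## Working session

There is one attempt and no reset: what is moved stays moved. The work goes in short steps, Python scripts to look and compute and a shell command to move; the robot and the scene stay as the last step left them, time stands still between calls to the robot, and variables do not carry over. Pictures are saved under pics/ and viewed, about 12 in all and at most 16, crops included, and the job is handed in when it is done.

```bash
ls; mkdir -p pics
cat > h.py <<'E'
import numpy as np, cv2
from cell import robot, camera, search_frame, regions_of
def save(p,name,crop=None,s=1):
    im=p["pixels"][:,:,::-1]
    if crop: x0,y0,x1,y1=crop; im=im[y0:y1,x0:x1]
    cv2.imwrite("pics/"+name,cv2.resize(im,None,fx=s,fy=s,interpolation=cv2.INTER_CUBIC))
def ray(p,uv,fish=False):
    K=np.array(p["camera_matrix"]);R=np.array(p["R"]);t=np.array(p["t"])
    a=np.array([(uv[0]-K[0,2])/K[0,0],(uv[1]-K[1,2])/K[1,1]])
    if fish:
        r=np.linalg.norm(a)+1e-12; d=np.r_[a/r*np.sin(r),np.cos(r)]
    else: d=np.r_[a,1.]
    return -R.T@t, R.T@d
def at(p,uv,z,fish=False):
    o,d=ray(p,uv,fish); return o+d*(z-o[2])/d[2]
def proj(p,X,fish=False):
    K=np.array(p["camera_matrix"]);c=np.array(p["R"])@np.array(X)+np.array(p["t"])
    if fish:
        r=np.hypot(c[0],c[1])+1e-12; th=np.arctan2(r,c[2]); a=c[:2]/r*th
    else: a=c[:2]/c[2]
    return np.array([K[0,0]*a[0]+K[0,2],K[1,1]*a[1]+K[1,2]])
def rect(p,mask,z,fish=False):
    # fit rectangle of mask outline mapped on plane z
    c=max(cv2.findContours(mask.astype(np.uint8),cv2.RETR_EXTERNAL,cv2.CHAIN_APPROX_NONE)[0],key=cv2.contourArea)[:,0]
    P=np.array([at(p,u,z,fish)[:2] for u in c])
    (cx,cy),(w,h),a=cv2.minAreaRect((P*1000).astype(np.float32))
    if w<h: w,h,a=h,w,a+90
    return np.round([cx,cy,w,h,(a+90)%180-90],1)
E
python3 - <<'E'
from h import *
pics={}
for n in("scene","side","wrist"):
    p=camera(n);pics[n]=p;save(p,n+"0.png",s=1.5)
    print(n,"campos",ray(p,(256,192))[0].round(3),np.array(p["camera_matrix"])[0,0])
    for th in("sample1","reference","blank","bin","pad","drawer","drawer_handle","drawer_front","latch_level","vial","objective_can","mouse"):
        try:
            for d in regions_of(p,th)[:6]:
                u=np.array(d["point"])*[512,384]
                if d["p"]>.3: print(th,round(d["p"],2),u.round(),at(p,u,.01,n=="wrist").round(3),d["mask"].sum(), rect(p,d["mask"],.01,n=="wrist"))
        except Exception as e: print(th,e)
print(robot.get_obs())
E
```

```text
pics
scene campos [1.109 0.449 1.282] 469.7134615432942
sample1 0.85 [255. 232.] [0.613 0.117 0.01 ] 251 [603.7 115.   80.   32.4 -17.3]
sample1 0.75 [274. 305.] [0.77 0.28 0.01] 367 [763.6 278.5  82.5  37.6 -45.8]
sample1 0.58 [287. 193.] [0.445 0.128 0.01 ] 236 [437.9 125.1  80.5  33.5  -4.4]
reference 0.82 [416. 267.] [0.459 0.566 0.01 ] 282 [460.4 562.9  80.7  31.2  23.2]
reference 0.68 [360. 234.] [0.449 0.385 0.01 ] 307 [456.8 388.9  81.1  38.7 -87.8]
reference 0.53 [380. 200.] [0.313 0.386 0.01 ] 284 [306.7 389.9  87.   36.3 -29.9]
blank 0.7 [338. 262.] [0.564 0.371 0.01 ] 328 [565.9 372.7  79.4  36.5 -87.1]
bin 0.94 [347. 248.] [0.513 0.373 0.01 ] 4464 [503.5 371.3 263.6 189.3  -6.7]
pad 0.56 [254. 203.] [0.531 0.063 0.01 ] 8575 [526.   61.7 366.1 274.1   3. ]
drawer 0.66 [176. 151.] [ 0.502 -0.262  0.01 ] 2216 [ 485.6 -284.6  224.   196.    -6.4]
drawer_handle 0.57 [172. 148.] [ 0.502 -0.278  0.01 ] 2196 [ 488.8 -286.9  221.1  197.1   -5.1]
drawer_front 0.71 [169. 148.] [ 0.505 -0.288  0.01 ] 2173 [ 485.6 -284.1  217.5  201.    -8.8]
drawer_front 0.55 [165. 138.] [ 0.479 -0.
[... 2042 characters left out ...]
3]
wrist campos [ 0.306 -0.551  0.384] 297.3186396354542
{'t': 1.95, 'joint_pos': array([-1.18742957e+00,  3.53037823e-01,  1.63340399e+00,  6.67092436e-06,
        1.15520810e+00, -2.39423224e-03]), 'dq': array([0.00139811, 0.00071243, 0.00020097, 0.00114955, 0.00036906,
       0.00206871]), 'effort': array([ 6.43521162e-05, -5.93747914e+01, -3.34569454e+01,  6.97016786e-02,
        1.59143406e-02, -1.83780321e-05]), 'tool_pos': array([ 0.23516826, -0.57906232,  0.21455762]), 'tool_rot': array([ 0.58658406, -0.58655779,  0.39490104, -0.39486993]), 'ft_force': array([-0.3026059 , -0.67241765,  1.2836452 ]), 'moment': array([-0.00076161, -0.02854869,  0.01844279]), 'width': 1.004980108752976}
```

View pics/scene0.png

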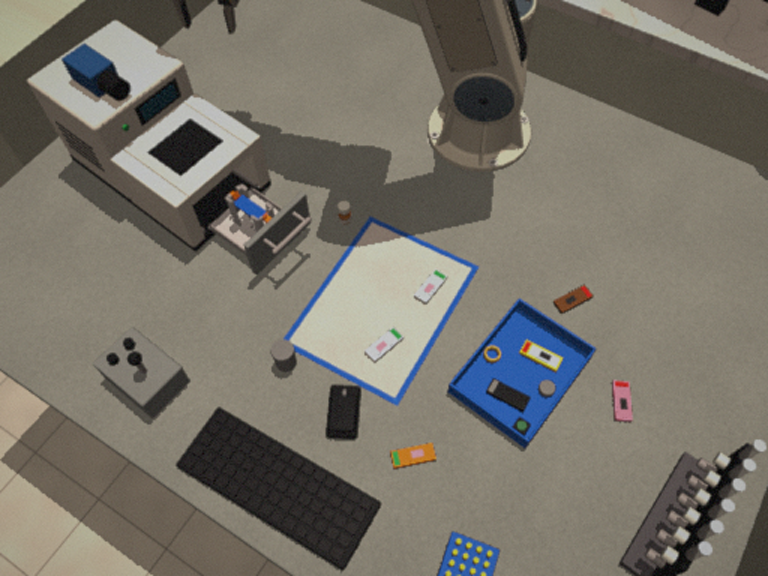

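View pics/side0.png

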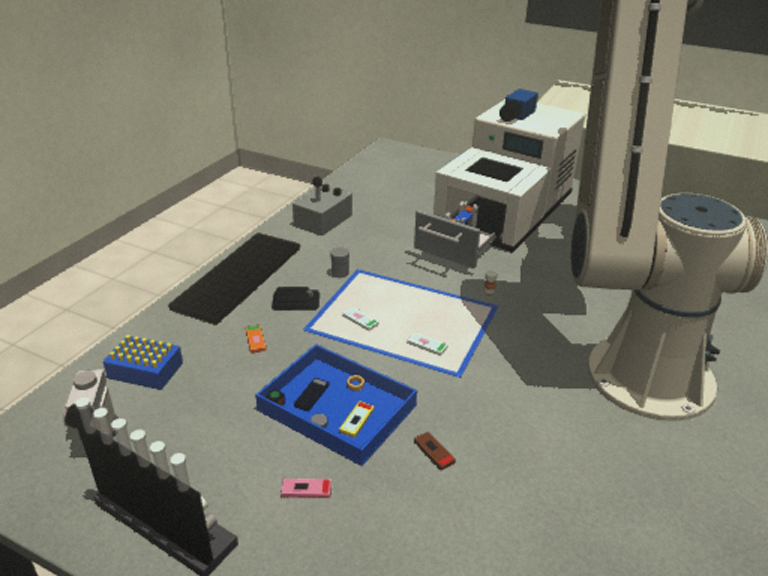

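The scene shows two white carriers on the pad at (384,344) and (430,286) in the 1.5x view. The yellow reference is in the bin at (541,354) and the black blank is at (508,394). The brown (573,298), pink (622,400) and orange (413,456) ones are look-alikes to leave alone. Next I measure the drawer coarsely.

Run:
```python
from h import *
p=camera("scene");q=camera("side")
save(p,"drawer_s.png",(120,90,220,200),6)
for n,u,z in[("plateL",(245,247),.126),("plateR",(308,200),.126),("bay_cL",(186,234),.165),("bayR",(259,139),.165),("bayleft",(115,157),.165),("vialtop",(344,206),.055),("can top",(283,344),.062),("housing corner",(30,80),.25),("housing far R",(120,24),.25)]:
    print(n,at(p,np.array(u)/1.5,z).round(3))
for n,u,z in[("plateL",(417,214),.126),("plateR",(480,238),.126)]:print(n,at(q,np.array(u)/1.5,z).round(3))
```

```text
plateL [ 0.617 -0.197  0.126]
plateR [ 0.457 -0.16   0.126]
bay_cL [ 0.67  -0.29   0.165]
bayR [ 0.405 -0.318  0.165]
bayleft [ 0.601 -0.539  0.165]
vialtop [ 0.389 -0.122  0.055]
can top [ 0.726 -0.034  0.062]
housing corner [ 0.581 -0.753  0.25 ]
housing far R [ 0.357 -0.714  0.25 ]
plateL [ 0.605 -0.179  0.126]
plateR [ 0.43  -0.144  0.126]
```

View pics/drawer_s.png

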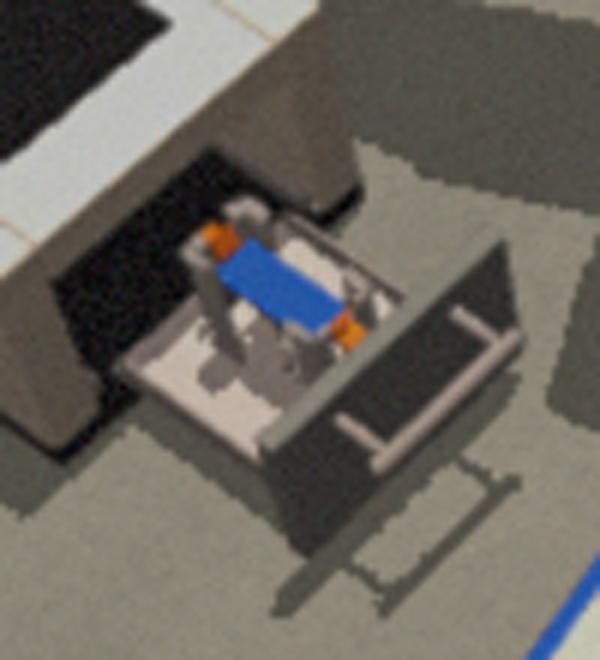

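```bash
python3 -m jog '[[0,0,0.05,0,0,0,1],[0,0,0.1,0,0,0.05,1],[0.03,0.035,0.12,0,0,0.19,1],[0.06,0.07,0.12,0,0,0.33,1],[0.09,0.105,0.12,0,0,0.47,1],[0.12,0.14,0.12,0,0,0.61,1],[0.15,0.175,0.12,0,0,0.75,1],[0.18,0.21,0.12,0,0,0.88,1]]' 
python3 -m jog '[[0.03,0.015,-0.02,0,0,0.08,1],[0.06,0.03,-0.03,0,0,0.08,1],[0.085,0.04,-0.03,0,0,0.08,1],[0.085,0.04,-0.03,0,0,0.08,1]]'
python3 - <<'E'
from h import *
p=camera("wrist");save(p,"w1.png",s=1.5);print(robot.get_obs()["tool_pos"],robot.get_obs()["tool_rot"],ray(p,(256,192),1))
print(p["camera_matrix"])
for X in[(.512,-.25,.1),(.617,-.197,.126),(.457,-.16,.126)]:print(proj(p,X,1)*1.5)
E
```

```text
t: 2.85
tool_pos: [0.4161, -0.3675, 0.3348]
tool_rot: [-0.699, 0.699, -0.105, 0.106]
ft_force: [-0.2, 0.3, 0.4]
width: 1.003
t: 3.25
tool_pos: [0.5035, -0.326, 0.3042]
tool_rot: [0.703, -0.703, 0.076, -0.077]
ft_force: [-0.2, -0.4, -0.0]
width: 0.998
[ 0.5019942  -0.326761    0.30443586] [-0.70292061  0.70295397 -0.07669748  0.07665396] (array([ 0.51941713, -0.25125453,  0.47375653]), array([-0.05217998, -0.25951641, -0.964328  ]))
[[297.31863964   0.         254.39356138]
 [  0.         297.31863964 194.64307972]
 [  0.           0.           1.        ]]
[372.79896247 168.99416851]
[489.04762747  79.09927548]
[278.54959937  76.67296041]
```

View pics/w1.png

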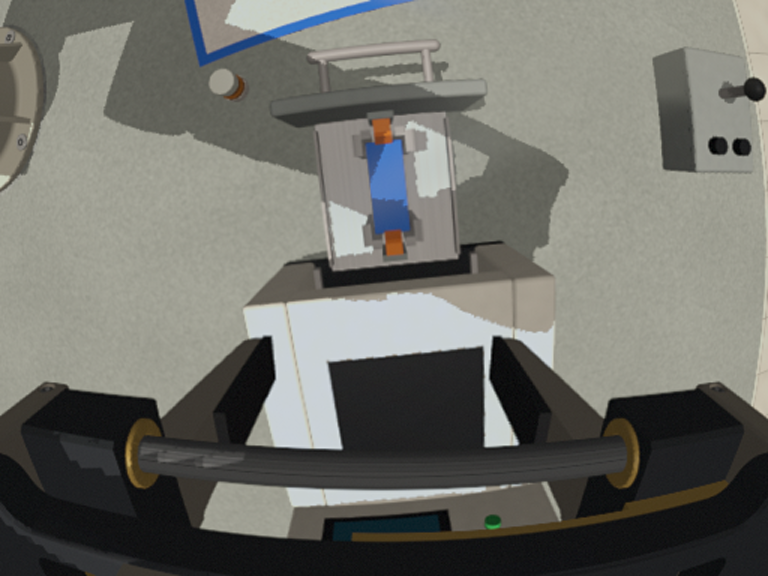

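Run:
```python
from h import *
p=camera("wrist")
im=p["pixels"].astype(int)
m=((im[:,:,2]>im[:,:,0]+50)).astype(np.uint8); m[:85]=0;m[165:]=0;m[:,:230]=0;m[:,290:]=0
print(m.sum(),rect(p,m,.098,True))
o=((im[:,:,0]>im[:,:,2]+70)&(im[:,:,0]>150)).astype(np.uint8)
n,l,s,c=cv2.connectedComponentsWithStats(o)
for i in range(1,n):
    if s[i,4]>20 and 70<c[i][1]<180 and c[i][0]>230: print("orange",c[i]*1.5,at(p,c[i],.103,True).round(4))
A=[at(p,np.array(u)/1.5,z,True)[:2] for u,z in[((272,101),.126),((486,81),.126),((309,56),.109),((440,44),.109)]]
print(np.round(A,4)); 
for i in(0,2):
    d=A[i+1]-A[i];print("mid",(A[i]+A[i+1])/2,"len",np.hypot(*d),"ang",np.degrees(np.arctan2(d[1],d[0])))
```

```text
1381 [ 521.  -266.8   77.3   29.8   83.3]
orange [384.23360656 127.10655738] [ 0.5271 -0.2188  0.103 ]
orange [395.29746835 246.47468354] [ 0.5148 -0.3186  0.103 ]
[[ 0.4462 -0.1789]
 [ 0.6127 -0.1991]
 [ 0.4806 -0.1458]
 [ 0.5867 -0.159 ]]
mid [ 0.52941793 -0.18899876] len 0.16773546975414472 ang -6.934072151852568
mid [ 0.53365295 -0.15242463] len 0.10695020872343433 ang -7.0893929403623535
```

```bash
python3 -m jog '[[0,0.045,0,0,0,-0.14,1],[-0.01,0.09,0,0,0,-0.28,1],[-0.02,0.135,0,0,0,-0.42,1],[-0.03,0.18,-0.01,0,0,-0.56,1],[-0.04,0.225,-0.02,0,0,-0.7,1],[-0.05,0.27,-0.03,0,0,-0.84,1],[-0.06,0.315,-0.04,0,0,-0.98,1],[-0.063,0.36,-0.05,0,0,-1.12,1]]' 
python3 -m jog '[[0,0.045,0,0,0,-0.14,1],[0,0.09,0,0,0,-0.29,1],[0,0.09,0,0,0,-0.3,1],[0,0.09,0,0,0,-0.3,1]]'
cat > look.py <<'E'
from h import *
import sys
p=camera("wrist")
o=robot.get_obs();from scipy.spatial.transform import Rotation as Ro
q=o["tool_rot"];M=Ro.from_quat([q[1],q[2],q[3],q[0]]).as_matrix()
print("t",o["t"],"tcp",o["tool_pos"].round(4),"jaw",np.degrees(np.arctan2(M[1,0],M[0,0])).round(1),"ydir",M[:,1].round(3),"w",round(o["width"],3),"F",o["ft_force"].round(1))
if __name__=="__main__":
    save(p,sys.argv[1],s=1.5); z=float(sys.argv[3])
    for d in regions_of(p,sys.argv[2])[:5]:
        u=np.array(d["point"])*[512,384]
        print(round(d["p"],2),(u*1.5).round(),d["mask"].sum(),rect(p,d["mask"],z,True))
E
python3 look.py w2.png sample1 .01
```

```text
t: 4.15
tool_pos: [0.438, 0.0226, 0.2572]
tool_rot: [0.56, -0.56, 0.431, -0.432]
ft_force: [0.9, -0.1, -0.3]
width: 1.001
t: 4.55
tool_pos: [0.4377, 0.1129, 0.2574]
tool_rot: [-0.49, 0.49, -0.51, 0.51]
ft_force: [-0.3, 0.1, 0.2]
width: 1.003
t 4.6 tcp [0.4377 0.112  0.2574] jaw -92.2 ydir [ 0.001 -0.001 -1.   ] w 1.002 F [-0.2 -0.7  0.7]
0.95 [366. 255.] 1212 [436.1 121.6  79.4  32.6  -4.3]
0.63 [375.  80.] 1256 [601.  112.   80.3  33.3 -14.3]
```

View pics/w2.png

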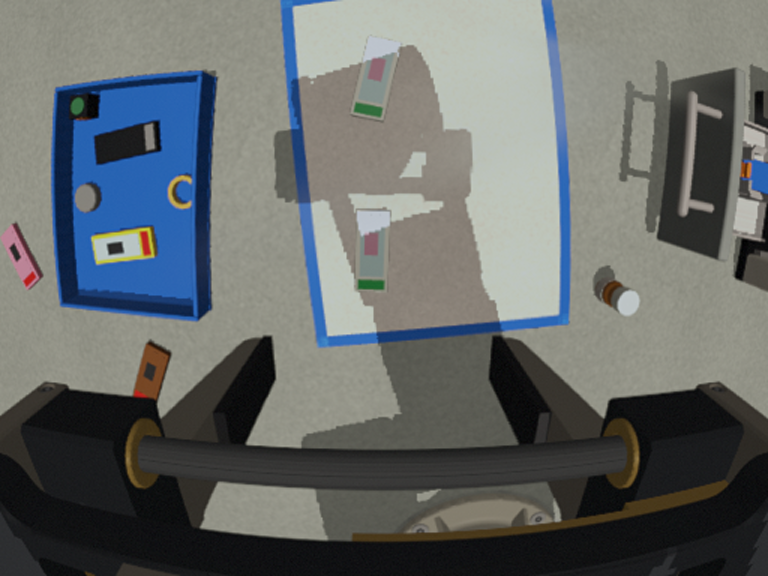

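```bash
python3 -m jog '[[-0.001,0.005,-0.05,0,0,-0.037,1],[-0.001,0.01,-0.1,0,0,-0.037,1],[-0.001,0.01,-0.15,0,0,-0.037,1],[-0.001,0.01,-0.2,0,0,-0.037,1],[-0.001,0.01,-0.235,0,0,-0.037,1],[-0.001,0.01,-0.254,0,0,-0.037,1],[-0.001,0.01,-0.254,0,0,-0.037,1],[-0.001,0.01,-0.254,0,0,-0.037,0]]' 60
python3 -m jog '[[0,0,0,0,0,0,-1],[0,0,0,0,0,0,-1],[0,0,0,0,0,0,-1],[0,0,0,0,0,0,-1],[0,0,0,0,0,0,-1],[0,0,0.03,0,0,0,-1],[0,0,0.08,0,0,0,-1],[0,0,0.08,0,0,0,-1]]' 60
python3 look.py w3.png sample1 .09
```

```text
t: 5.45
tool_pos: [0.4369, 0.12, 0.0031]
tool_rot: [-0.48, 0.481, -0.519, 0.519]
ft_force: [0.9, 0.1, 0.5]
width: 0.937
t: 6.25
tool_pos: [0.4403, 0.1211, 0.0878]
tool_rot: [-0.483, 0.478, -0.517, 0.521]
ft_force: [-0.2, -0.6, 0.9]
width: 0.239
t 6.3 tcp [0.4391 0.1208 0.0857] jaw -94.4 ydir [ 0.006  0.    -1.   ] w 0.197 F [ 0.  -0.4 -0.9]
0.77 [370.  47.] 2364 [565.6 114.3  40.1  22.  -14.1]
0.74 [378. 305.] 3117 [462.3 119.5  54.3  21.6  -5.3]
```

```bash
python3 -m jog '[[0,0,0,0,0,0,-1],[0,0,0,0,0,0,-1],[0,0,0,0,0,0,-1]]'; python3 look.py w4.png sample1 .01
```

```text
t: 6.65
tool_pos: [0.4369, 0.1202, 0.0829]
tool_rot: [-0.48, 0.48, -0.518, 0.519]
ft_force: [0.1, -0.0, -0.1]
width: 0.006
t 6.7 tcp [0.4371 0.1202 0.0831] jaw -94.4 ydir [ 0.001 -0.001 -1.   ] w 0.006 F [ 0.   0.2 -0.7]
0.9 [376. 287.] 2590 [446.7 121.   61.7  32.5  -4.3]
0.73 [367.  39.] 2168 [586.6 115.4  52.9  32.3 -14.7]
0.53 [ 24. 149.] 1100 [567.2 355.7  57.6  34.7 -87.7]
```

View pics/w4.png

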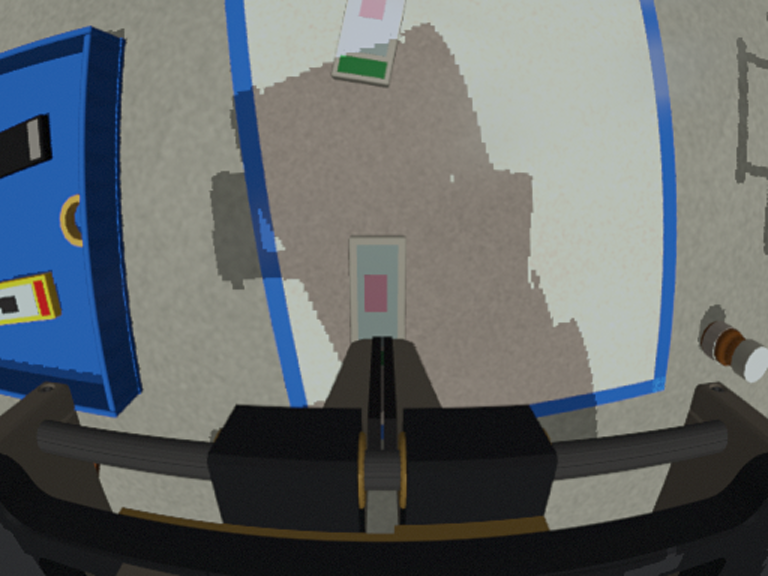

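The fingers were too slow, so I lifted early. The carrier is still at (376,287). I'll reopen partway, go back down and give them longer to close.

```bash
python3 -m jog '[[0,0.001,0,0,0,0,0.3],[0,0.001,0,0,0,0,0.3],[0,0.001,0,0,0,0,0.3],[0,0.001,0,0,0,0,0.3],[0,0.001,0,0,0,0,0.3],[0,0.001,0,0,0,0,0.3],[0,0.001,-0.04,0,0,0,0.3],[0,0.001,-0.08,0,0,0,0.3]]' 60
python3 -m jog '[[0,0,0,0,0,0,-1],[0,0,0,0,0,0,-1],[0,0,0,0,0,0,-1],[0,0,0,0,0,0,-1],[0,0,0,0,0,0,-1],[0,0,0,0,0,0,-1],[0,0,0,0,0,0,-1],[0,0,0,0,0,0,-1]]' 60
```

```text
t: 7.55
tool_pos: [0.4389, 0.1217, 0.0034]
tool_rot: [-0.482, 0.479, -0.518, 0.52]
ft_force: [0.3, 0.2, -1.5]
width: 0.645
t: 8.35
tool_pos: [0.4389, 0.1217, 0.0036]
tool_rot: [-0.482, 0.479, -0.518, 0.52]
ft_force: [-0.2, 0.1, 3.0]
width: 0.336
```

```bash
python3 -m jog '[[0,0,0.05,0,0,0,-1],[0,0,0.1,0,0,0.1,-1],[0.01,-0.04,0.15,0,0,0.24,-1],[0.02,-0.08,0.2,0,0,0.38,-1],[0.03,-0.12,0.2,0,0,0.52,-1],[0.04,-0.16,0.2,0,0,0.66,-1],[0.05,-0.2,0.2,0,0,0.8,-1],[0.055,-0.24,0.2,0,0,0.94,-1]]' 
python3 -m jog '[[0.01,-0.04,0,0,0,0.14,-1],[0.02,-0.08,0,0,0,0.28,-1],[0.025,-0.115,0,0,0,0.42,-1],[0.025,-0.145,0,0,0,0.56,-1],[0.025,-0.145,0,0,0,0.56,-1],[0.025,-0.145,0,0,0,0.56,-1]]'
python3 look.py w5.png sample1 .208
```

```text
t: 9.15
tool_pos: [0.4935, -0.1118, 0.2042]
tool_rot: [0.662, -0.658, 0.254, -0.256]
ft_force: [1.2, -0.1, -0.4]
width: 0.334
t: 9.75
tool_pos: [0.518, -0.2569, 0.2038]
tool_rot: [0.707, -0.702, 0.064, -0.064]
ft_force: [0.8, 0.3, -0.3]
width: 0.335
t 9.8 tcp [ 0.5181 -0.2562  0.2039] jaw -10.3 ydir [ 0.001  0.007 -1.   ] w 0.338 F [-0.1  0.9 -0.7]
0.85 [378. 351.] 6368 [ 516.9 -258.3   82.6   33.1   79.4]
```

View pics/w5.png

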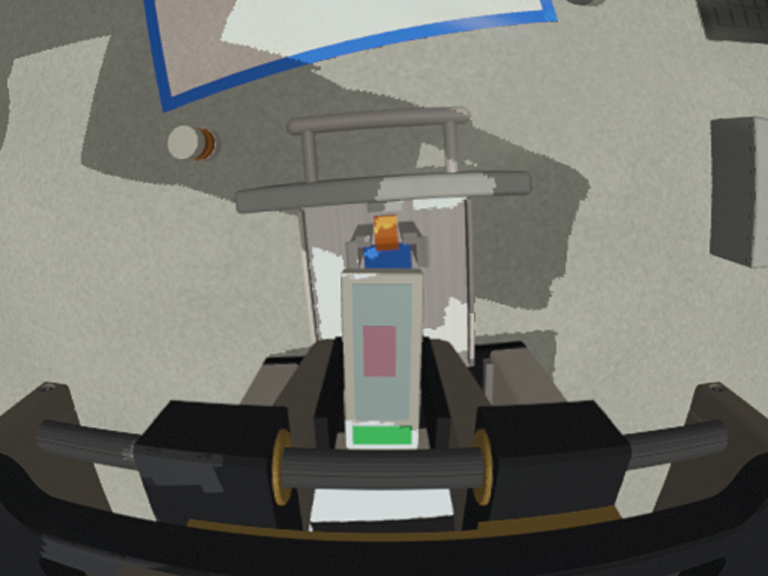

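Run:
```python
from h import *
p=camera("wrist");im=p["pixels"].astype(int)
A=[at(p,np.array(u)/1.5,z,True)[:2] for u,z in[((236,192),.126),((530,171),.126),((289,120),.109),((469,109),.109)]]
for i in(0,2):
    d=A[i+1]-A[i];a=np.arctan2(d[1],d[0]);m=(A[i]+A[i+1])/2
    print("mid",m,"len",np.hypot(*d),"ang",np.degrees(a), "col",m+(.082 if i==0 else .117)*np.array([np.sin(a),-np.cos(a)]))
o=((im[:,:,0]>im[:,:,2]+70)&(im[:,:,0]>150)).astype(np.uint8)
n,l,s,c=cv2.connectedComponentsWithStats(o)
for i in range(1,n):
    if s[i,4]>20 and 130<c[i][1]<180 and c[i][0]>230: print("orange",c[i]*1.5,at(p,c[i],.103,True).round(4))
save(p,"crop5.png",(215,120,310,200),6)
```

```text
mid [ 0.53090601 -0.18495548] len 0.16826505131562153 ang -6.079013084927478 col [ 0.52222222 -0.26649438]
mid [ 0.53560438 -0.14641345] len 0.10664731016667399 ang -6.716364315407657 col [ 0.52192072 -0.26261051]
orange [385.24456522 230.39130435] [ 0.5266 -0.2175  0.103 ]
```

View pics/crop5.png

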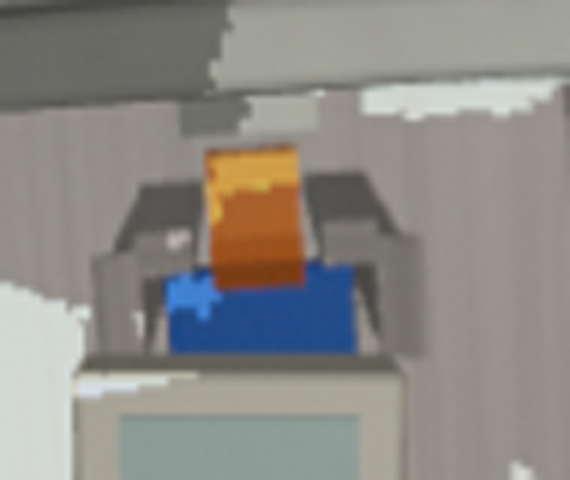

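```bash
python3 -m jog '[[0.004,-0.009,-0.02,0,0,0.06,-1],[0.004,-0.009,-0.05,0,0,0.06,-1],[0.004,-0.009,-0.068,0,0,0.06,-1],[0.004,-0.009,-0.068,0,0,0.06,-1]]' 60
python3 look.py w6.png sample1 .143
python3 - <<'E'
from h import *
p=camera("scene");save(p,"s6.png",(130,100,210,180),7)
E
```

```text
t: 10.3
tool_pos: [0.5208, -0.2627, 0.1339]
tool_rot: [0.709, -0.703, 0.043, -0.04]
ft_force: [-0.3, -0.5, -0.5]
width: 0.338
t 10.35 tcp [ 0.5217 -0.2634  0.1355] jaw -6.7 ydir [-0.001  0.008 -1.   ] w 0.336 F [-0.7  0.8 -0.6]
0.82 [378. 356.] 6231 [ 520.4 -262.4   79.    31.7   83.2]
```

View pics/w6.png

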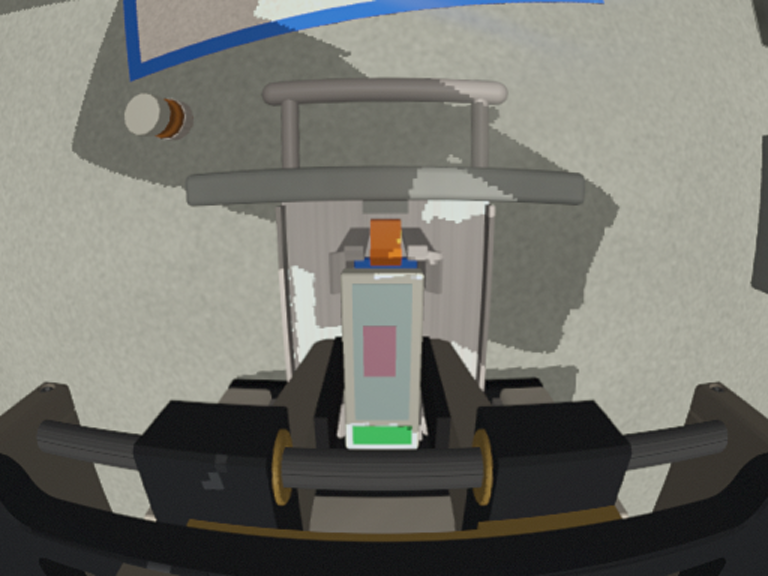

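```bash
python3 -m jog '[[0.001,-0.0045,0,0,0,0,-1],[0.001,-0.0045,-0.008,0,0,0,-1],[0.001,-0.0045,-0.016,0,0,0,-1],[0.001,-0.0045,-0.02,0,0,0,-1],[0.001,-0.0045,-0.02,0,0,0,-1]]' 60
python3 look.py w7.png sample1 .126
```

```text
t: 10.95
tool_pos: [0.5239, -0.2686, 0.1179]
tool_rot: [0.708, -0.704, 0.041, -0.042]
ft_force: [-2.1, 4.4, 8.4]
width: 0.333
t 11.0 tcp [ 0.5237 -0.2684  0.1176] jaw -6.7 ydir [ 0.001  0.007 -1.   ] w 0.336 F [-3.   4.4  7.6]
0.95 [381. 358.] 6425 [ 523.7 -269.3   81.8   33.3   83.8]
```

```bash
python3 -m jog '[[-0.0015,0.002,0,0,0,0,-1],[-0.0015,0.002,-0.004,0,0,0,-1],[-0.0015,0.002,-0.006,0,0,0,-1],[-0.0015,0.002,-0.006,0,0,0,-1]]' 60
python3 look.py w8.png sample1 .12
python3 - <<'E'
from h import *
p=camera("wrist");save(p,"crop8.png",(200,120,310,310),3.1)
E
```

```text
t: 11.45
tool_pos: [0.5217, -0.2661, 0.1106]
tool_rot: [0.709, -0.703, 0.042, -0.041]
ft_force: [-0.3, -0.7, 0.5]
width: 0.333
t 11.5 tcp [ 0.5217 -0.2661  0.1108] jaw -6.7 ydir [ 0.     0.008 -1.   ] w 0.339 F [-0.9  1.2  0.4]
0.64 [378. 355.] 6310 [ 521.1 -265.7   80.3   32.    84. ]
```

View pics/crop8.png

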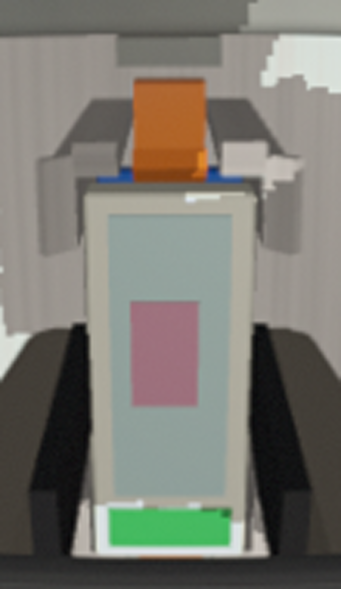

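```bash
python3 -m jog '[[0,0,-0.005,0,0,0,-1],[0,0,-0.01,0,0,0,-1],[0,0,-0.014,0,0,0,-1],[0,0,-0.018,0,0,0,-1],[0,0,-0.021,0,0,0,-1],[0,0,-0.021,0,0,0,-1]]' 60
python3 look.py w9.png sample1 .1
```

```text
t: 12.2
tool_pos: [0.5221, -0.2663, 0.0899]
tool_rot: [0.708, -0.703, 0.041, -0.042]
ft_force: [-0.2, -0.9, 5.3]
width: 0.337
t 12.25 tcp [ 0.5221 -0.2663  0.0901] jaw -6.7 ydir [ 0.001  0.007 -1.   ] w 0.33 F [0.9 1.3 5. ]
0.72 [377. 361.] 5834 [ 521.5 -266.2   78.8   31.3   83. ]
```

```bash
python3 -m jog '[[0,0,0,0,0,0,0.1],[0,0,0,0,0,0,0.1],[0,0,0,0,0,0,0.1],[0,0,0,0,0,0,0.1],[0,0,0.02,0,0,0,0.1],[0,0,0.06,0,0,0,0.1],[0,0,0.1,0,0,0,0.3],[0,0,0.1,0,0,0,0.3]]' 60
python3 look.py w10.png sample1 .1;  python3 - <<'E'
from h import *
p=camera("wrist");save(p,"crop10.png",(190,100,320,300),3)
E
```

```text
t: 13.1
tool_pos: [0.5249, -0.2678, 0.1956]
tool_rot: [0.707, -0.705, 0.039, -0.044]
ft_force: [0.9, -0.8, 0.0]
width: 0.649
t 13.15 tcp [ 0.5236 -0.2671  0.1929] jaw -6.7 ydir [ 0.005  0.005 -1.   ] w 0.65 F [-0.5  0.5 -0.4]
0.72 [373. 294.] 2706 [ 521.2 -267.7   79.7   31.9   83.2]
```

View pics/crop10.png

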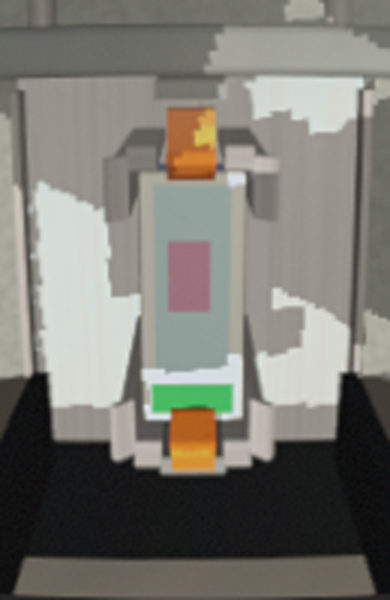

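Carrier 1 is latched: both orange latches overlap its ends. Now carrier 2.

```bash
python3 -m jog '[[0.008,0.038,0.01,0,0,0.14,0.3],[0.016,0.076,0.01,0,0,0.28,0.3],[0.024,0.114,0.01,0,0,0.42,0.3],[0.032,0.152,0.01,0,0,0.56,0.3],[0.04,0.19,0.01,0,0,0.7,0.3],[0.048,0.23,0.01,0,0,0.84,0.3],[0.056,0.27,0.01,0,0,0.98,0.3],[0.064,0.31,0.01,0,0,1.12,0.3]]' 
python3 -m jog '[[0.008,0.035,0,0,0,0.14,0.3],[0.014,0.069,0,0,0,0.28,0.3],[0.014,0.069,0,0,0,0.32,0.3],[0.014,0.069,0,0,0,0.32,0.3]]'
python3 look.py w11.png sample1 .01
```

```text
t: 14.05
tool_pos: [0.5846, 0.0455, 0.1976]
tool_rot: [0.622, -0.616, -0.339, 0.344]
ft_force: [0.5, 0.0, -0.0]
width: 0.647
t: 14.45
tool_pos: [0.5975, 0.1153, 0.1954]
tool_rot: [0.559, -0.553, -0.433, 0.44]
ft_force: [0.2, -0.5, -0.5]
width: 0.651
t 14.5 tcp [0.5975 0.1146 0.1958] jaw 76.1 ydir [-0.013 -0.001 -1.   ] w 0.647 F [ 0.7  0.5 -0.3]
0.83 [382. 273.] 1577 [600.8 112.2  78.5  31.6 -14.3]
0.65 [594. 377.] 714 [751.8 284.2  60.3  38.9 -44. ]
```

```bash
python3 -m jog '[[0.002,-0.001,-0.05,0,-0.013,-0.007,0.3],[0.0035,-0.0025,-0.1,0,-0.013,-0.007,0.3],[0.0035,-0.0025,-0.15,0,-0.013,-0.007,0.3],[0.0035,-0.0025,-0.18,0,-0.013,-0.007,0.3],[0.0035,-0.0025,-0.1925,0,-0.013,-0.007,0.3],[0.0035,-0.0025,-0.1925,0,-0.013,-0.007,0.3],[0.0035,-0.0025,-0.1925,0,-0.013,-0.007,-1],[0.0035,-0.0025,-0.1925,0,-0.013,-0.007,-1]]' 60
python3 -m jog '[[0,0,0,0,0,0,-1],[0,0,0,0,0,0,-1],[0,0,0,0,0,0,-1],[0,0,0,0,0,0,-1]]' 60
```

```text
t: 15.35
tool_pos: [0.602, 0.1113, 0.0046]
tool_rot: [-0.558, 0.559, 0.434, -0.433]
ft_force: [0.4, 1.1, 0.2]
width: 0.498
t: 15.75
tool_pos: [0.6027, 0.1114, 0.0055]
tool_rot: [-0.558, 0.56, 0.434, -0.432]
ft_force: [0.1, -0.9, 6.2]
width: 0.334
```

```bash
python3 -m jog '[[0,0,0.05,0,0,0,-1],[0,0,0.1,0,0,-0.1,-1],[-0.01,-0.038,0.15,0,0,-0.24,-1],[-0.02,-0.076,0.2,0,0,-0.38,-1],[-0.03,-0.114,0.2,0,0,-0.52,-1],[-0.035,-0.152,0.2,0,0,-0.66,-1],[-0.04,-0.19,0.2,0,0,-0.8,-1],[-0.05,-0.23,0.2,0,0,-0.94,-1]]' 60
python3 -m jog '[[-0.01,-0.04,0,0,0,-0.14,-1],[-0.02,-0.08,0,0,0,-0.28,-1],[-0.03,-0.115,0,0,0,-0.42,-1],[-0.031,-0.145,0,0,0,-0.5,-1],[-0.031,-0.145,0,0,0,-0.5,-1],[-0.031,-0.145,0,0,0,-0.5,-1]]' 60
python3 look.py w12.png sample1 .21
```

```text
t: 16.55
tool_pos: [0.5526, -0.1202, 0.2061]
tool_rot: [-0.694, 0.696, 0.132, -0.13]
ft_force: [-0.1, 0.2, 0.1]
width: 0.334
t: 17.15
tool_pos: [0.5213, -0.2653, 0.2058]
tool_rot: [-0.705, 0.707, -0.045, 0.045]
ft_force: [0.1, 0.5, -0.3]
width: 0.334
t 17.2 tcp [ 0.5214 -0.2646  0.2059] jaw -7.2 ydir [ 0.001 -0.003 -1.   ] w 0.331 F [-0.5 -0.7  0. ]
0.63 [379. 245.] 644 [ 527.2 -218.    20.    11.7   -4.8]
0.63 [384. 349.] 6261 [ 520.4 -263.9   82.    32.6   82.5]
0.16 [387. 204.] 13067 [ 526.3 -211.5  112.3  101.    -9.1]
```

```bash
python3 -m jog '[[0.001,-0.002,-0.03,0,0,0.008,-1],[0.001,-0.002,-0.06,0,0,0.008,-1],[0.001,-0.002,-0.075,0,0,0.008,-1],[0.001,-0.002,-0.083,0,0,0.008,-1],[0.001,-0.002,-0.09,0,0,0.008,-1],[0.001,-0.002,-0.093,0,0,0.008,-1],[0.001,-0.002,-0.093,0,0,0.008,-1]]' 60
python3 look.py w13.png sample1 .118
```

```text
t: 17.95
tool_pos: [0.5232, -0.2666, 0.1136]
tool_rot: [-0.704, 0.707, -0.04, 0.042]
ft_force: [0.3, -1.0, 1.2]
width: 0.333
t 18.0 tcp [ 0.5232 -0.2666  0.1138] jaw -6.7 ydir [ 0.002 -0.004 -1.   ] w 0.336 F [ 0.3 -1.3  0.8]
0.66 [382. 349.] 5969 [ 522.4 -265.1   79.8   31.6   83.6]
```

```bash
python3 -m jog '[[-0.0005,0,-0.005,0,0,0,-1],[-0.001,0,-0.01,0,0,0,-1],[-0.001,0,-0.014,0,0,0,-1],[-0.001,0,-0.018,0,0,0,-1],[-0.001,0,-0.0225,0,0,0,-1],[-0.001,0,-0.0225,0,0,0,-1]]' 60
python3 look.py w14.png sample1 .098
```

```text
t: 18.65
tool_pos: [0.5232, -0.2667, 0.0919]
tool_rot: [-0.704, 0.707, -0.04, 0.043]
ft_force: [1.0, 0.4, 7.0]
width: 0.333
t 18.7 tcp [ 0.5232 -0.2667  0.0921] jaw -6.7 ydir [ 0.004 -0.005 -1.   ] w 0.333 F [0.8 0.4 6.5]
0.33 [141.  15.] 2666 [ 454.9 -120.3   90.5   29.4  -18. ]
```

Force 6.5–7 N is what the spring should give with two carriers in, past the latches. Release and check.

```bash
python3 -m jog '[[0,0,0,0,0,0,0.1],[0,0,0,0,0,0,0.1],[0,0,0,0,0,0,0.1],[0,0,0,0,0,0,0.1],[0,0,0.02,0,0,0,0.1],[0,0,0.06,0,0,0,0.1],[0,0,0.1,0,0,0,0.3],[0,0,0.1,0,0,0,0.3]]' 60
python3 look.py w15.png sample1 .1;  python3 - <<'E'
from h import *
p=camera("wrist");save(p,"crop15.png",(190,100,320,300),3)
E
```

```text
t: 19.55
tool_pos: [0.526, -0.2682, 0.1975]
tool_rot: [-0.703, 0.709, -0.037, 0.046]
ft_force: [1.5, -0.4, -0.2]
width: 0.649
t 19.6 tcp [ 0.5247 -0.2675  0.1948] jaw -6.7 ydir [ 0.009 -0.007 -1.   ] w 0.647 F [-0.   0.2 -0.3]
0.78 [374. 288.] 2611 [ 522.4 -266.7   78.1   31.7   82.8]
0.27 [370. 223.] 16310 [ 514.2 -223.1  191.9  178.6   63.7]
```

View pics/crop15.png

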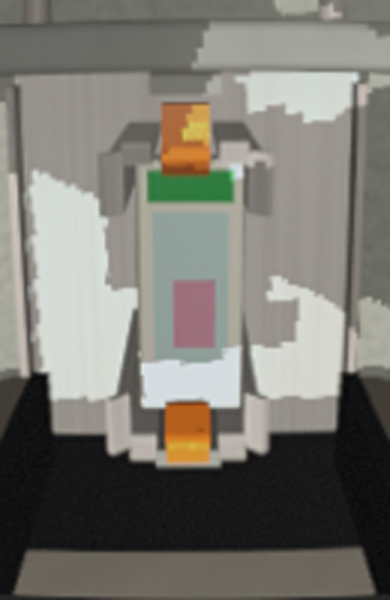

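Carrier 2 is latched. Next, the yellow reference in the bin. Of the reference-like things in the first scene view, yellow (541,354) in the bin fits. Brown (573,298) and pink (622,400) lie outside the bin, and the black one at (508,394) is the blank. I'll confirm it in a close crop.

```bash
python3 -m jog '[[-0.005,0.048,0.01,0,0,0.02,0.1],[-0.01,0.096,0.01,0,0,0.04,0.1],[-0.015,0.144,0.01,0,0,0.06,0.1],[-0.02,0.192,0.01,0,0,0.08,0.1],[-0.025,0.24,0.01,0,0,0.1,0.1],[-0.03,0.288,0.01,0,0,0.12,0.1],[-0.035,0.336,0.01,0,0,0.14,0.1],[-0.04,0.384,0.01,0,0,0.16,0.1]]' 
python3 -m jog '[[-0.01,0.048,0,0,0,0,0.1],[-0.018,0.096,0,0,0,0,0.1],[-0.026,0.144,0,0,0,0,0.1],[-0.026,0.192,0,0,0,0,0.1],[-0.026,0.236,0,0,0,0,0.1],[-0.026,0.236,0,0,0,0,0.1],[-0.026,0.236,0,0,0,0,0.1]]'
python3 look.py w16.png reference .015;  python3 - <<'E'
from h import *
p=camera("wrist");save(p,"crop16.png",(150,50,380,300),2.3)
print([at(p,u,.017,True).round(3) for u in [(256,192)]])
E
```

```text
t: 20.5
tool_pos: [0.4811, 0.1191, 0.1999]
tool_rot: [-0.705, 0.708, 0.016, -0.015]
ft_force: [-0.1, 0.5, 0.9]
width: 0.553
t: 21.2
tool_pos: [0.4539, 0.3551, 0.1978]
tool_rot: [-0.705, 0.709, 0.016, -0.016]
ft_force: [0.1, -0.9, -0.6]
width: 0.548
t 21.25 tcp [0.4541 0.3542 0.1982] jaw 2.5 ydir [-0.001 -0.007 -1.   ] w 0.55 F [ 0.3 -0.7  0.9]
0.79 [396.  19.] 1400 [458.8 558.1  80.1  34.   27.2]
0.7 [207. 217.] 1589 [308.1 389.5  82.9  35.9 -28.8]
0.57 [395. 221.] 1744 [459.5 388.4  78.7  31.8 -87.6]
[array([0.456, 0.333, 0.017])]
```

View pics/crop16.png

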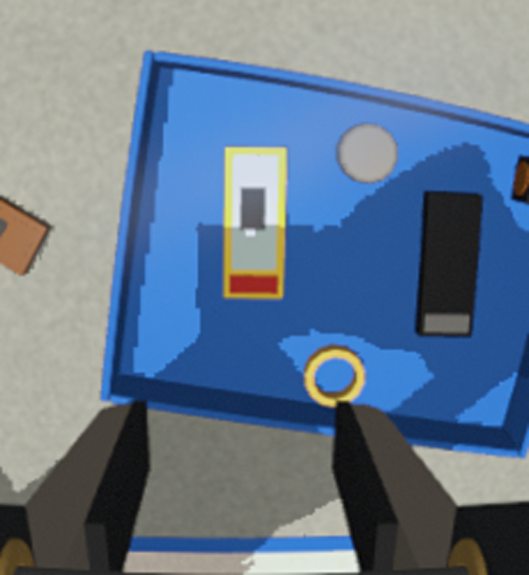

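This is the yellow carrier in the bin, with a dark square and a red strip: the reference. The space on both sides is clear.

```bash
python3 -m jog '[[0.0055,0.034,-0.03,0,0,0,0.1],[0.0055,0.034,-0.08,0,0,0,0.1],[0.0055,0.034,-0.13,0,0,0,0.1],[0.0055,0.034,-0.165,0,0,0,0.1],[0.0055,0.034,-0.185,0,0,0,0.1],[0.0055,0.034,-0.1905,0,0,0,0.1],[0.0055,0.034,-0.1905,0,0,0,0.1],[0.0055,0.034,-0.1905,0,0,0,-1]]' 60
python3 -m jog '[[0,0,0,0,0,0,-1],[0,0,0,0,0,0,-1],[0,0,0,0,0,0,-1],[0,0,0,0,0,0,-1],[0,0,0,0,0,0,-1]]' 60
```

```text
t: 22.15
tool_pos: [0.4611, 0.3877, 0.0098]
tool_rot: [-0.705, 0.709, 0.015, -0.014]
ft_force: [-0.1, 0.1, 0.6]
width: 0.485
t: 22.65
tool_pos: [0.4622, 0.3883, 0.0115]
tool_rot: [-0.706, 0.708, 0.016, -0.013]
ft_force: [0.1, -1.3, 8.0]
width: 0.329
```

```bash
python3 -m jog '[[-0.0015,0,0,0,0,0,0],[-0.0015,0,0,0,0,0,0],[-0.0015,0,-0.003,0,0,0,0],[-0.0015,0,-0.0045,0,0,0,0],[-0.0015,0,-0.0045,0,0,0,0]]' 60
python3 -m jog '[[0,0,0,0,0,0,-1],[0,0,0,0,0,0,-1],[0,0,0,0,0,0,-1],[0,0,0,0,0,0,-1],[0,0,0,0,0,0,-1]]' 60
```

```text
t: 23.15
tool_pos: [0.4604, 0.3881, 0.0064]
tool_rot: [-0.706, 0.708, 0.016, -0.014]
ft_force: [-0.6, 0.2, 0.2]
width: 0.501
t: 23.65
tool_pos: [0.4604, 0.3881, 0.0065]
tool_rot: [-0.706, 0.708, 0.016, -0.014]
ft_force: [-0.2, 0.1, 0.7]
width: 0.34
```

```bash
python3 -m jog '[[0,0,0.05,0,0,0,-1],[0,0,0.1,0,0,0,-1],[0.005,-0.045,0.15,0,0,-0.02,-1],[0.01,-0.09,0.2,0,0,-0.04,-1],[0.015,-0.138,0.2,0,0,-0.06,-1],[0.02,-0.186,0.2,0,0,-0.08,-1],[0.025,-0.234,0.2,0,0,-0.1,-1],[0.03,-0.28,0.2,0,0,-0.12,-1]]' 60
python3 -m jog '[[0.005,-0.045,0,0,0,-0.02,-1],[0.01,-0.09,0,0,0,-0.04,-1],[0.015,-0.14,0,0,0,-0.042,-1],[0.02,-0.19,0,0,0,-0.042,-1],[0.025,-0.24,0,0,0,-0.042,-1],[0.03,-0.29,0,0,0,-0.042,-1],[0.0316,-0.336,0,0,0,-0.042,-1],[0.0316,-0.374,0,0,0,-0.042,-1]]' 60
python3 -m jog '[[0,0,0,0,0,0,-1],[0,0,0,0,0,0,-1]]'
python3 look.py w17.png reference .215
```

```text
t: 24.45
tool_pos: [0.4885, 0.1242, 0.207]
tool_rot: [-0.705, 0.708, -0.026, 0.029]
ft_force: [0.5, -0.3, -0.2]
width: 0.339
t: 25.25
tool_pos: [0.52, -0.2525, 0.2071]
tool_rot: [-0.704, 0.707, -0.041, 0.045]
ft_force: [1.0, -0.1, 0.2]
width: 0.337
t: 25.45
tool_pos: [0.5195, -0.2532, 0.2069]
tool_rot: [-0.704, 0.707, -0.042, 0.045]
ft_force: [-0.3, 0.3, 0.4]
width: 0.34
t 25.5 tcp [ 0.5196 -0.2521  0.2069] jaw -7.0 ydir [ 0.004 -0.004 -1.   ] w 0.341 F [ 0.  -0.   0.1]
0.98 [388. 354.] 6539 [ 519.1 -251.5   81.8   32.5   82.8]
```

```bash
python3 -m jog '[[0.003,-0.0145,-0.02,0,0,0.004,-1],[0.003,-0.0145,-0.05,0,0,0.004,-1],[0.003,-0.0145,-0.075,0,0,0.004,-1],[0.003,-0.0145,-0.084,0,0,0.004,-1],[0.003,-0.0145,-0.092,0,0,0.004,-1],[0.003,-0.0145,-0.098,0,0,0.004,-1],[0.003,-0.0145,-0.098,0,0,0.004,-1]]' 60
python3 look.py w18.png reference .118
```

```text
t: 26.25
tool_pos: [0.5235, -0.2663, 0.1104]
tool_rot: [-0.704, 0.708, -0.039, 0.043]
ft_force: [-1.5, -4.2, -2.8]
width: 0.341
t 26.3 tcp [ 0.5234 -0.2664  0.1102] jaw -6.7 ydir [ 0.006 -0.006 -1.   ] w 0.341 F [-1.4 -4.4 -2.1]
0.94 [383. 351.] 6441 [ 522.7 -264.9   80.2   32.7   83.1]
```

```bash
python3 -m jog '[[-0.0005,-0.002,0,0,0,0,-1],[-0.001,-0.002,-0.006,0,0,0,-1],[-0.001,-0.002,-0.012,0,0,0,-1],[-0.001,-0.002,-0.017,0,0,0,-1],[-0.001,-0.002,-0.0225,0,0,0,-1],[-0.001,-0.002,-0.0225,0,0,0,-1]]' 60
python3 look.py w19.png reference .098
```

```text
t: 26.95
tool_pos: [0.5232, -0.2686, 0.0878]
tool_rot: [-0.704, 0.708, -0.038, 0.044]
ft_force: [-1.3, 0.0, 7.9]
width: 0.341
t 27.0 tcp [ 0.5232 -0.2686  0.088 ] jaw -6.7 ydir [ 0.007 -0.006 -1.   ] w 0.344 F [-1.1  0.5  7.3]
0.82 [387. 361.] 6174 [ 522.9 -265.6   80.1   32.8   83.3]
```

```bash
python3 -m jog '[[0,0,0,0,0,0,0.1],[0,0,0,0,0,0,0.1],[0,0,0,0,0,0,0.1],[0,0,0,0,0,0,0.1],[0,0,0.02,0,0,0,0.1],[0,0,0.06,0,0,0,0.1],[0,0,0.1,0,0,0,0.3],[0,0,0.1,0,0,0,0.3]]' 60
python3 look.py w20.png reference .1;  python3 - <<'E'
from h import *
p=camera("wrist");save(p,"crop20.png",(190,100,320,300),3)
E
```

```text
t: 27.85
tool_pos: [0.5261, -0.2701, 0.1935]
tool_rot: [-0.703, 0.709, -0.036, 0.046]
ft_force: [0.4, -0.1, 0.0]
width: 0.651
t 27.9 tcp [ 0.5248 -0.2695  0.1908] jaw -6.6 ydir [ 0.012 -0.009 -1.   ] w 0.649 F [-0.6 -0.  -1.5]
0.96 [381. 290.] 2761 [ 522.7 -267.4   80.1   32.4   83.9]
```

View pics/crop20.png

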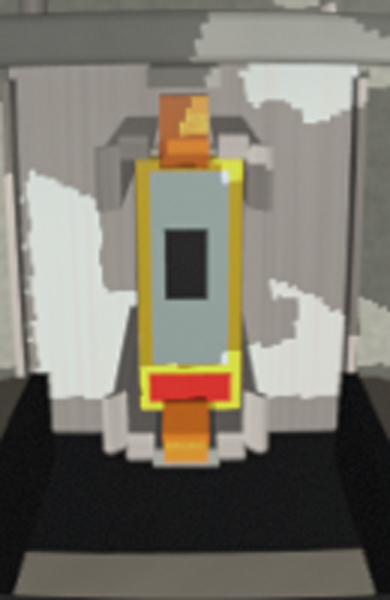

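Reference latched on top. Now I shut the drawer with closed fingers against the middle of the handle bar.

```bash
python3 -m jog '[[0.005,0.045,0.01,0,0,0,-1],[0.01,0.09,0.01,0,0,0,-1],[0.015,0.135,0.01,0,0,0,-1],[0.018,0.18,0.01,0,0,0,-1],[0.018,0.18,0.01,0,0,0,-1],[0.018,0.18,0,0,0,0,-1],[0.018,0.18,-0.04,0,0,0,-1],[0.018,0.18,-0.08,0,0,0,-1]]' 40
python3 -m jog '[[0,0,-0.012,0,0,0,-1],[0,0,-0.012,0,0,0,-1],[0,0,-0.012,0,0,0,-1]]'
python3 - <<'E'
from h import *
p=camera("side");save(p,"s21.png",(230,90,350,210),5)
E
python3 look.py w21.png drawer_handle .109
```

```text
t: 28.8
tool_pos: [0.5408, -0.0899, 0.1059]
tool_rot: [-0.704, 0.708, -0.038, 0.044]
ft_force: [-0.8, -0.3, -1.4]
width: 0.004
t: 29.1
tool_pos: [0.5412, -0.0908, 0.0944]
tool_rot: [-0.704, 0.708, -0.039, 0.045]
ft_force: [1.0, 0.0, -0.1]
width: 0.006
t 29.2 tcp [ 0.542  -0.0905  0.0955] jaw -6.7 ydir [ 0.01  -0.007 -1.   ] w 0.004 F [0.5 0.1 0.3]
0.7 [383. 515.] 548 [ 532.  -165.3   28.9   14.3   82.1]
```

View pics/w21.png

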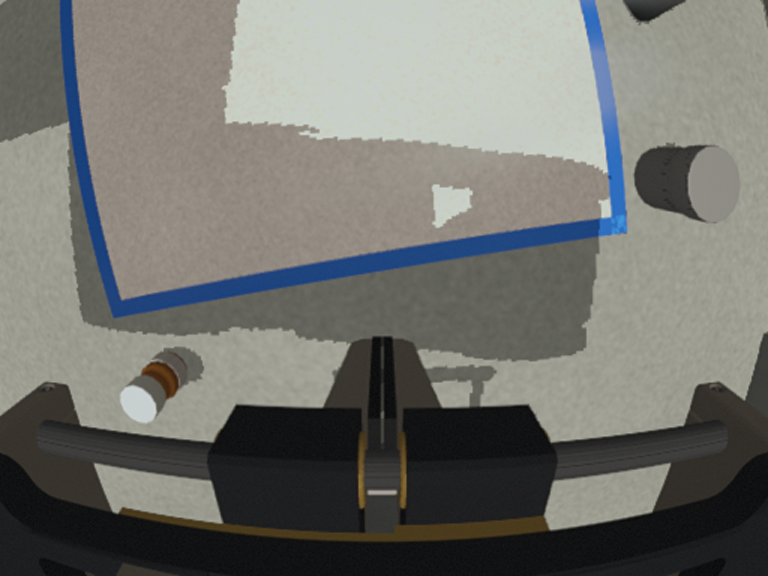

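```bash
python3 -m jog '[[-0.003,-0.025,0,0,0,0,-1],[-0.005,-0.04,0,0,0,0,-1],[-0.007,-0.055,0,0,0,0,-1],[-0.009,-0.075,0,0,0,0,-1],[-0.0115,-0.095,0,0,0,0,-1],[-0.014,-0.115,0,0,0,0,-1],[-0.016,-0.135,0,0,0,0,-1],[-0.018,-0.15,0,0,0,0,-1]]'
python3 -m jog '[[-0.001,-0.01,0,0,0,0,-1],[-0.0025,-0.02,0,0,0,0,-1],[-0.0035,-0.028,0,0,0,0,-1],[-0.004,-0.034,0,0,0,0,-1]]'
```

```text
t: 30.05
tool_pos: [0.525, -0.2415, 0.0966]
tool_rot: [-0.704, 0.708, -0.037, 0.047]
ft_force: [4.2, 5.2, 2.4]
width: 0.004
t: 30.45
tool_pos: [0.5211, -0.2748, 0.0966]
tool_rot: [-0.704, 0.707, -0.037, 0.047]
ft_force: [8.9, 30.6, 6.6]
width: 0.003
```

```bash
python3 -m jog '[[0.001,0.01,0,0,0,0,-1],[0.004,0.04,0,0,0,0,-1],[0.007,0.08,0,0,0,0,-1],[0.007,0.11,0.05,0,0,0,-1],[0.007,0.14,0.1,0,0,0,-1],[0.007,0.18,0.15,0,0,0,-1],[0.007,0.2,0.17,0,0,0,-1],[0.007,0.2,0.17,0,0,0,-1]]'
python3 - <<'E'
from h import *
p=camera("scene");q=camera("side")
a=cv2.resize(p["pixels"][80:200,90:220,::-1],None,fx=3,fy=3,interpolation=cv2.INTER_CUBIC)
b=cv2.resize(q["pixels"][90:210,220:350,::-1],None,fx=3,fy=3,interpolation=cv2.INTER_CUBIC)
cv2.imwrite("pics/final.png",np.hstack([a,b]))
for n,x in(("scene",p),("side",q)):
  for X in[(.521,-.267,.104)]: print(n,proj(x,X))
E
```

```text
t: 31.25
tool_pos: [0.5299, -0.0728, 0.2713]
tool_rot: [-0.704, 0.708, -0.034, 0.049]
ft_force: [0.0, -0.2, 0.7]
width: 0.005
scene [165.97839589 136.77434603]
side [307.93904377 143.24418594]
```

View pics/final.png

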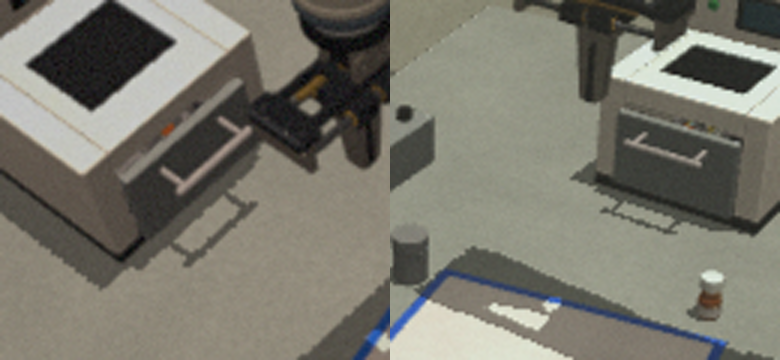

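The drawer looks flush, and 30 N against about 4 N of friction points to a hard stop. I'll press once more gently, 1 mm further, to make sure nothing gives.

```bash
python3 -m jog '[[-0.001,-0.05,-0.03,0,0,0,-1],[-0.002,-0.1,-0.08,0,0,0,-1],[-0.003,-0.14,-0.13,0,0,0,-1],[-0.004,-0.16,-0.175,0,0,0,-1],[-0.006,-0.18,-0.175,0,0,0,-1],[-0.008,-0.194,-0.175,0,0,0,-1],[-0.009,-0.2,-0.175,0,0,0,-1],[-0.009,-0.202,-0.175,0,0,0,-1]]'
python3 -m jog '[[0,-0.001,0,0,0,0,-1],[0,-0.001,0,0,0,0,-1],[0,-0.001,0,0,0,0,-1]]'
```

```text
t: 32.15
tool_pos: [0.5168, -0.2737, 0.0911]
tool_rot: [0.706, -0.705, 0.039, -0.046]
ft_force: [1.4, 14.5, -10.7]
width: 0.002
t: 32.45
tool_pos: [0.5164, -0.2734, 0.0915]
tool_rot: [0.707, -0.705, 0.039, -0.046]
ft_force: [0.4, 6.8, -3.8]
width: 0.004
```

```bash
python3 -m jog '[[0,-0.003,0,0,0,0,-1],[0,-0.003,0,0,0,0,-1]]'; python3 -m jog '[[0.001,0.02,0,0,0,0,-1],[0.004,0.06,0,0,0,0,-1],[0.007,0.1,0.03,0,0,0,-1],[0.007,0.12,0.08,0,0,0,-1],[0.007,0.14,0.13,0,0,0,-1],[0.007,0.16,0.17,0,0,0,-1],[0.007,0.16,0.17,0,0,0,-1]]'
python3 - <<'E'
from h import *
p=camera("scene");save(p,"final2.png",s=1.5)
for x in(p,camera("side")):
  for th in("blank","vial","objective_can","mouse","sample1"):
    for d in regions_of(x,th)[:3]:
      if d["p"]>.4: print(th,round(d["p"],2),at(x,np.array(d["point"])*[512,384],.01)[:2].round(3))
E
```

```text
t: 32.65
tool_pos: [0.5163, -0.2736, 0.0916]
tool_rot: [0.708, -0.704, 0.04, -0.046]
ft_force: [4.5, 12.5, -5.7]
width: 0.008
t: 33.35
tool_pos: [0.5264, -0.1123, 0.269]
tool_rot: [0.707, -0.704, 0.035, -0.049]
ft_force: [-0.3, -1.0, 0.4]
width: 0.003
blank 0.87 [0.573 0.368]
vial 0.67 [ 0.5   -0.361]
vial 0.48 [ 0.381 -0.13 ]
objective_can 0.81 [ 0.725 -0.033]
objective_can 0.65 [0.532 0.055]
mouse 0.57 [ 0.487 -0.377]
mouse 0.56 [0.77  0.121]
sample1 0.64 [0.77  0.274]
sample1 0.46 [ 0.488 -0.374]
blank 0.76 [0.568 0.369]
objective_can 0.54 [ 0.758 -0.074]
mouse 0.98 [0.77  0.126]
mouse 0.52 [0.566 0.374]
sample1 0.68 [0.766 0.27 ]
```

Run:
```python
from cell import robot
print(robot.sign_off())
```

```text
the job is handed in; nothing more can be done
None
```

The imager is loaded and handed in at about 33 s. Both white carriers on the pad are latched face up in the column, the yellow reference is latched on top, and the drawer is shut.

**Carriers:** only two white carriers were on the pad. After each release the wrist view showed both orange latches over the carrier's ends. The holding force was 5, 7 and 7.5 N for the three carriers. The last is a little under the roughly 9 N I expected from the spring, though the carrier looked latched like the others.

**Drawer:** it met a hard stop at about 30 N, against about 4 N of sliding friction. Pressing again toward a target 3 mm further moved nothing, and the pictures show it flush. My estimate of its travel is about 141 mm. I inferred full closure from these, since I could not read the opening directly.

**Left in place:** the last network check found the black blank still in the bin, and the vial, lens can and mouse at their starting positions to within about a centimetre. It also reported a few false hits elsewhere, which I ignored. Its only white-carrier hits were the orange look-alike and one false hit on the machine.

**Slips along the way:**
- The first grasp lifted before the fingers had closed, so I repeated it; the carrier had not moved.
- I regripped the reference lower in the bin before lifting it.
- The picture limit was reached before I could view the final overall picture.

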